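# Clamp a gel cassette with a thumbwheel

## Robot

A 7-joint arm with a two-finger parallel gripper is mounted at the origin on the work surface. World frame = base frame: x ahead of the robot, y to its left, z up, the work surface at z = 0. Lengths are in m, angles in rad, forces in N, time in s.
With the tool pointing down it reaches from about 0.4 to 0.85 m from the base axis. Payload 10.4 kg.
Tool frame: the origin (TCP) lies at the very end of the fingers, on their centre line; the grasp point (between the pads) lies 19 mm behind it; x points along the fingers, z is the direction in which the jaws open and shut, and the axes are right-handed (so a half turn about x gives the same grasp; the last joint's range is limited). The gripper opens to 85 mm and grips with 20 to 120 N. Pads are 22 mm wide; open, the fingers measure 114 mm over their backs; the gripper's body (76 mm by 85 mm) begins 54 mm behind the grasp point. The pads swing forward as they close: fully open they stand 13 mm farther back than shut.
Start: joints at [-1.367, 0.332, -0.065, 1.46, 0.022, 1.35, -0.088], TCP at [0.141, 0.609, 0.231] pointing down, gripper open.
Joint ranges: [-2.6, 2.6], [-0.5, 2.12], [-1.47, 1.34], [0.16, 2.42], [-1.27, 4.41], [0.06, 2.06], [-2.6, 2.6]. Speed limits (rad/s): [2.22, 2.22, 2.79, 2.79, 3.14, 3.14, 3.14].

## Interface

Orientations are given as a unit quaternion [x, y, z, w].
In Python, from workcell import telemetry, viewer, manip, spot_in, mark_of gives the robot as it stands. The module is installed in compiled form; this text tells all that it offers.
- The arm moves only by the shell command python3 -m crank 'ROWS' [FORCE]. ROWS is JSON, a list of rows, each a list of 3 entries, a list of its own where there are three numbers: the closure, from 0 (fully open) to 1 (shut), then the shift along the world's x, y, z in cm, then the turn, a rotation vector about the world's x, y, z in rad. A call has 1 to 12 rows; each row shifts and turns the commanded pose from where the row before left it; what a row does not reach is not made up. A row lasts 1/12 s, in which the tool goes at most 41.7 mm and 7.16 degrees, less where a joint would pass 70% of its speed; a pose out of reach is approached as far as the arm can. A call with a gripper value outside its range is refused whole. The fingers move at their own pace and stop on an object; FORCE is the grip in N (left out, the last holds). Time passes only in rows, so rows that do not move let the fingers close. It gives the time, the measured TCP pose, the force and the opening at its end, in the units of the state.
- telemetry.get_obs(): the state, without advancing time (a new reading comes with each control period).
- viewer.camera(name): name is "scene" or "top"; returns a dict with "frame" (400x640x3 uint8, red, green, blue), "intrinsics" (3x3 intrinsics, pixels), "cam_to_world" (4x4, takes a point from camera to world coordinates). Camera axes: x right, y up, looking along -z (the intrinsics and any distortion apply to the point x, -y, -z); pixel columns grow to the right and rows downward; lengths in m; the calibration is good to about 2 mm. A picture is of the moment at which its call begins. There is no depth.
- manip.hand_in(): hands the job in, once; it reports no verdict.
Trained networks look in a picture, given as the dict that the camera call returned (one of the last four; its "shot" number tells which), for a name from the list of things; names that differ only in an ending like _2 or _b are one class to them, and where a whole thing is asked for, a point or a joint stands for the part that bears it (a point fixed in the world has none). Each returns a list of dicts, best first, with "conf" (0 to 1); they miss things now and then, are a little off and sometimes report something else, mostly with a low value. They report only what shows in the picture. A call takes as long as a camera call.
- spot_in(thing, picture): "location" ([x, y, z] in m, in the coordinates of the camera as it stood for that picture, good to about 4 mm: the middle of the surface that is visible of it).
- mark_of(thing, picture): "location" ([x, y, z] in m, in the coordinates of the camera as it stood for that picture, good to about 4 mm: a listed point, or the origin of a listed thing).
The state is a dict: "clock": time; "joint_pos": joint angles; "joint_velocities": joint speeds; "tau": joint torques, N m; "position": TCP position; "ee_rot": TCP orientation; "ft_force": force on the tool from outside, world axes, zero at the start; "torque": the same for the moment, N m; "grip_width": opening from 0.0 (shut) to 1.0 (fully open).
Only numpy, scipy, OpenCV 4.12 (cv2) and the standard library are available. Lean on these libraries where they do the work, as an engineer would, in place of code of your own. Each camera call takes 0.05 s, during which the arm holds its last target. There are 200 camera calls.

## Task

Take the tall glass gel cassette out of the drying rack, without dropping it, and stand it upright in the open bay of the bench clamp, about centred between the jaw and the fixed wall; let go of it. Then roll the clamp's thumbwheel with one fingertip, pressing it only gently, until the jaw holds the cassette against the fixed wall and its sprung pad is pushed about half-way back (4 mm of its 8 mm), never right back. Leave the other things where they are.

Things in the scene. Friction and masses are not known exactly. Their poses are not given: they have to be found in the camera images.
- cassette_mid (a point): centre of the gel cassette, a glass plate in a grey frame, 90 wide (its x) x 12 thick (its y) x 90 mm tall (its z, up), 110 to 180 g. It stands upright in one of the rack's two slots. Its underside is 45 mm below this point.
- dam_mid (a point): centre of a white plastic plate in the rack's other slot, 90 x 12 x 45 mm tall: not the cassette; leave it
- rack: fixed grey drying rack, 120 x 120 mm; origin at the centre of its underside. Two slots lie along its x, at y = +25 and -25 mm, 14 mm wide, floor at 10 mm, walls up to 35 mm. Plates are drawn straight up.
- clamp: fixed bench clamp for one cassette, 110 (its x) x 160 mm (its y), origin at the centre of its underside, z up. From its -y end: white fixed wall, the bay, the sprung black pad on the aluminium jaw, then a white housing with the thumbwheel on top at the +y end. More than 25 N from the fingers on it or its wheel damages it.
- bay (a point): middle of the bay's floor, at clamp x = 0, y = -53, z = 12 mm. The wall's inner face is at y = -63, its top at z = 55 mm. Opening between wall and pad at the start: 20 to 26 mm. A clamped cassette has its centre at clamp y = -57, z = 57 mm. The jaw runs under a fixed steel grille, y = -30 to 2, top z = 55 mm.
- wheel_slot (a point): middle of the wheel's slot, at clamp x = 0, y = 36, z = 60 mm: the level of the housing's cheeks on both sides of the wheel in x. The wheel's top, straight above, stands 4.5 to 7.5 mm proud of it and rises and falls by that as it is rolled, since the wheel is worn out of round (start angle not known): follow it by feel. It is hard, and too little is proud to pinch.
- wheel_side (a point): a point on the housing at clamp x = 30, y = 36, z = 60 mm, beside the thumbwheel. The wheel: black rubber, 44 mm diameter, 14 mm wide, axle along the clamp's x. A fingertip pressed on its top and drawn along the clamp's -y (towards the bay) turns it and drives the jaw to the wall: 22 mm of rim = 6 mm of jaw. Drawn to +y it opens the jaw.
- housing_back (a point): end of the housing at clamp x = 0, y = 68, z = 50 mm; before and behind the slot (y under 11 and over 61) it is 50 mm high. The wheel takes about 2 N along the rim to turn freely, about 4 N when the pad is half-way back, so a press of 6 to 10 N turns it; it stays where it is left.
- jaw (a joint): how far the aluminium jaw (90 mm wide) has been driven from fully open towards the wall, m. The free opening between pad and wall is 0.026 less this value; at 0.018 the 12 mm cassette is held against the wall with the pad 4 mm back. Only the wheel moves it.
- pad (a joint): how far the sprung pad is pushed back into the jaw, m: 0 free, 0.008 right back. Spring 1.5 N/mm.
- bottle: glass bottle with a red cap, 70 mm diameter, 140 mm tall, origin under its centre: bystander
- jar: small jar with a blue lid, 48 mm diameter, 65 mm tall: bystander
- cylinder: clear plastic measuring cylinder, 52 mm diameter (foot 68), 170 mm tall: bystander
- tipbox: blue box, 85 x 125 x 50 mm: bystander
- tubebox: small white box, 60 x 45 x 35 mm: bystander

How it is judged:
On the way:
1. the cassette stands upright in the bay, let go, with the pad not yet pressed (z of cassette_mid in the frame of clamp between 0.052 and 0.06 m and x of cassette_mid in the frame of clamp between -0.015 and 0.015 m and y of cassette_mid in the frame of clamp between -0.064 and -0.03 m and angle between cassette_mid's own z axis and vertical below 0.3 rad and value of joint pad below 0.001 m and contact force between the fingers and cassette below 0.1 N), for 0.2 s.
At the end, for the whole second after the job is handed in: The cassette stands upright (within 0.06 rad) on the bay's floor, flat against the fixed wall (within 3 mm), within 15 mm of the middle in the clamp's x, held by the jaw with the sprung pad 2 to 6 mm back (value of joint pad between 0.002 and 0.006 m and y of cassette_mid in the frame of clamp between -0.06 and -0.054 m and x of cassette_mid in the frame of clamp between -0.015 and 0.015 m and z of cassette_mid in the frame of clamp between 0.054 and 0.06 m and angle between cassette_mid's own z axis and vertical below 0.06 rad and angle between the x axis of cassette_mid and the x axis of clamp, either way round below 0.06 rad); the robot touches nothing.
It fails at once if the fingers press on the clamp or its wheel with more than 25 N (contact force between the fingers and clamp above 25 N).
It fails at once if the pad is driven right back and squeezes the glass solid (value of joint pad above 0.0075 m).
It fails at once if the cassette is dropped (falls more than about 1 cm) (linear speed of cassette above 0.5 m/s and contact force between the fingers and cassette below 0.05 N).
It fails at once if a bystander is moved by more than 3 cm (distance of any of dam_mid, bottle, jar, cylinder, tipbox, tubebox from where it was at the start of the episode above 0.03 m).
It also fails if it takes over 72 s, if anything falls off the work surface, if the arm or the gripper's body presses on something with over 40 N, if the wrist force passes 120 N, or if a joint passes its speed limit or range.

## Working session

There is one attempt and no reset: what is moved stays moved. The work goes in short steps, Python scripts to look and compute and a shell command to move; the robot and the scene stay as the last step left them, time stands still between calls to the robot, and variables do not carry over. Pictures are saved under pics/ and viewed, about 8 in all and at most 12, crops included, and the job is handed in when it is done.

```bash
mkdir -p pics
cat > h.py <<'E'
import numpy as np, cv2
from workcell import telemetry, viewer, manip, spot_in, mark_of
def w(p,c): 
    T=np.array(c["cam_to_world"]); return T[:3,:3]@np.array(p)+T[:3,3]
def find(names,cams=("scene","top"),f=mark_of,k=2):
    for cn in cams:
        c=viewer.camera(cn)
        for n in names:
            for d in f(n,c)[:k]:
                print(cn,n,round(d["conf"],2),np.round(w(d["location"],c),4))
def save(cn,fn,crop=None,s=1):
    c=viewer.camera(cn); im=c["frame"][:,:,::-1]
    if crop: r0,r1,c0,c1=crop; im=im[r0:r1,c0:c1]
    cv2.imwrite("pics/"+fn,cv2.resize(np.ascontiguousarray(im),None,fx=s,fy=s)); return c
E
python3 - <<'E'
from h import *
s=telemetry.get_obs(); print({k:np.round(v,3).tolist() for k,v in s.items()})
ca=save("scene","s0.png"); cb=save("top","t0.png")
for cn,c in(("scene",ca),("top",cb)):
    print(np.round(c["cam_to_world"],3).tolist())
    for n in "cassette_mid dam_mid rack clamp bay wheel_slot wheel_side housing_back bottle jar cylinder tipbox tubebox".split():
        for d in mark_of(n,c)[:2]: print(cn,n,round(d["conf"],2),np.round(w(d["location"],c),4))
E
```

```text
{'clock': 0.0, 'joint_pos': [-1.367, 0.333, -0.065, 1.461, 0.022, 1.35, -0.088], 'joint_velocities': [-0.0, -0.001, 0.001, -0.001, 0.001, -0.001, -0.001], 'tau': [0.001, -62.543, 0.05, -39.161, 0.016, 0.01, -0.0], 'position': [0.14, 0.609, 0.23], 'ee_rot': [-0.441, 0.554, 0.44, 0.553], 'ft_force': [-0.25, 0.109, -0.504], 'torque': [0.04, 0.005, 0.011], 'grip_width': 0.999}
[[0.312, -0.79, 0.528, 1.058], [0.95, 0.251, -0.185, -0.146], [0.013, 0.559, 0.829, 0.786], [0.0, 0.0, 0.0, 1.0]]
scene cassette_mid 0.65 [ 0.5073 -0.239   0.0542]
scene dam_mid 0.83 [ 0.5064 -0.186   0.0312]
scene rack 0.86 [ 0.5047 -0.2129  0.0037]
scene rack 0.24 [0.4871 0.2353 0.0498]
scene clamp 0.56 [0.4943 0.1709 0.0005]
scene bay 0.91 [0.5093 0.1227 0.0108]
scene wheel_slot 0.74 [0.4921 0.2059 0.0617]
scene wheel_slot 0.23 [0.5071 0.1251 0.0122]
scene wheel_side 0.92 [0.5217 0.2108 0.0575]
scene housing_back 0.87 [0.4858 0.235  0.0506]
scene housing_back 0.62 [ 0.7736 -0.1417  0.0046]
scene bottle 0.61 [7.653e-01 3.080e-02 6.000e-04]
scene jar 0.94 [ 0.6147 -0.0079 -0.003 ]
scene cylinder 0.89 [ 7.770e-01 -
[... 356 characters left out ...]
5  0.0565]
top dam_mid 0.63 [ 0.5083 -0.1856  0.0301]
top rack 0.75 [ 0.5031 -0.2168 -0.003 ]
top clamp 0.79 [ 0.4979  0.1675 -0.0022]
top clamp 0.44 [ 0.5063 -0.1832  0.033 ]
top bay 0.69 [0.5054 0.1193 0.0106]
top wheel_slot 0.64 [0.4911 0.2025 0.0618]
top wheel_side 0.64 [0.5215 0.2057 0.0589]
top housing_back 0.97 [0.4883 0.2387 0.0497]
top housing_back 0.37 [ 7.755e-01 -1.383e-01 -4.000e-04]
top bottle 0.74 [0.5207 0.2063 0.0571]
top bottle 0.72 [7.668e-01 2.780e-02 7.000e-04]
top jar 0.63 [ 0.6168 -0.0071  0.0033]
top cylinder 0.56 [ 7.771e-01 -1.400e-01 -1.000e-04]
top tipbox 0.97 [ 0.7553  0.2701 -0.0015]
top tubebox 0.82 [0.4719 0.0046 0.0006]
top tubebox 0.36 [0.4921 0.203  0.0611]
```

View pictures.

View pics/s0.png

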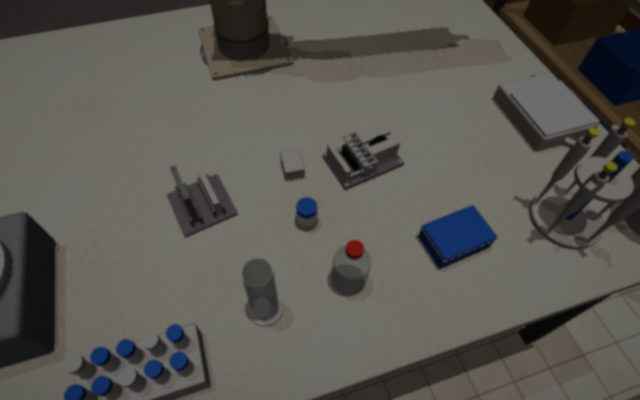

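View pics/t0.png

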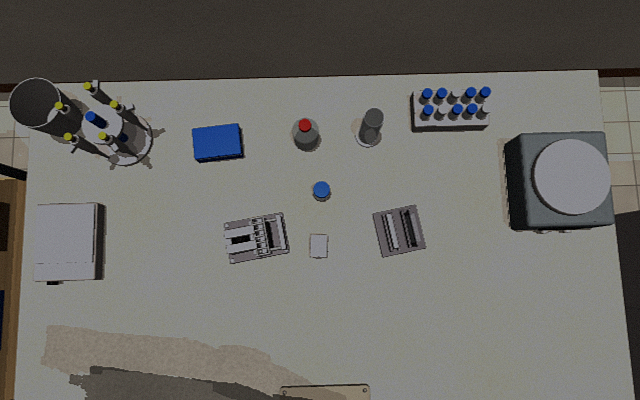

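Run:
```python
from h import *
from scipy.spatial.transform import Rotation as R
# clamp yaw/pose by fit of points (averages)
L=np.array([[0,0],[0,-53],[0,36],[30,36],[0,68]])/1e3
W=np.array([[.4961,.1692],[.5073,.1210],[.4916,.2042],[.5216,.2082],[.4870,.2368]])
l=L-L.mean(0);m=W-W.mean(0);z=(np.conj(l[:,0]+1j*l[:,1])*(m[:,0]+1j*m[:,1])).sum();a=np.angle(z)
Rz=np.array([[np.cos(a),-np.sin(a)],[np.sin(a),np.cos(a)]]);t=W.mean(0)-Rz@L.mean(0)
print("clamp yaw",a,t); print((L@Rz.T+t-W)*1e3)
print("target",Rz@[0,-.052]+t,"wheel",Rz@[0,.036]+t)
o=telemetry.get_obs();print(R.from_quat(o["ee_rot"]).as_matrix().round(3))
for cn in("scene","top"):
    c=viewer.camera(cn); K=np.array(c["intrinsics"]);T=np.array(c["cam_to_world"])
    print(cn,K.round(1).tolist(),[k for k in c])
```

```text
clamp yaw 0.16498313819419533 [0.49765917 0.16973086]
[[ 1.5591744   0.53085824]
 [-0.9363336  -3.54946137]
 [ 0.14668927  1.04201873]
 [-0.26067699  1.96908968]
 [-0.50885308  0.00749473]]
target [0.50619943 0.11843696] wheel [0.49174669 0.20524202]
[[ 0.    -0.974  0.225]
 [ 0.     0.225  0.974]
 [-1.     0.     0.   ]]
scene [[423.9, 0.0, 313.2], [0.0, 423.9, 196.2], [0.0, 0.0, 1.0]] ['frame', 'intrinsics', 'cam_to_world', 'shot']
top [[488.2, 0.0, 319.1], [0.0, 488.2, 195.7], [0.0, 0.0, 1.0]] ['frame', 'intrinsics', 'cam_to_world', 'shot']
```

The scene picture shows the rack at about (200,205) with the cassette on its left, and the clamp at (362,157) with its wheel at upper right. In the top view the rack is at (398,231), with the cassette in its right-hand slot, and the clamp is at (256,238). Next I'll rectify the top view for precise yaws.

```bash
cat >> h.py <<'E'
def rect(c,x0,x1,y0,y1,z,s=2000):
    # metric map: rows: x decreasing downward, cols: y decreasing to right
    K=np.array(c["intrinsics"]);T=np.array(c["cam_to_world"]);Ti=np.linalg.inv(T)
    src=np.float32([[x1,y1],[x1,y0],[x0,y0],[x0,y1]]);px=[]
    for x,y in src:
        p=Ti[:3]@[x,y,z,1]; q=K@[p[0],-p[1],-p[2]]; px.append(q[:2]/q[2])
    W=int((y1-y0)*s);H=int((x1-x0)*s)
    M=cv2.getPerspectiveTransform(np.float32(px),np.float32([[0,0],[W,0],[W,H],[0,H]]))
    return cv2.warpPerspective(c["frame"][:,:,::-1],M,(W,H),flags=cv2.INTER_CUBIC)
E
python3 - <<'E'
from h import *
c=viewer.camera("top")
a=rect(c,.43,.58,-.30,-.13,0.10); b=rect(c,.41,.58,.08,.26,0.055)
H=max(a.shape[0],b.shape[0])
pad=lambda i:cv2.copyMakeBorder(i,0,H-i.shape[0],0,10,cv2.BORDER_CONSTANT)
im=np.hstack([pad(a),pad(b)]); im=np.clip(im.astype(float)*1.7,0,255).astype(np.uint8)
cv2.imwrite("pics/r0.png",im); print(im.shape)
E
```

```text
(339, 719, 3)
```

View pics/r0.png

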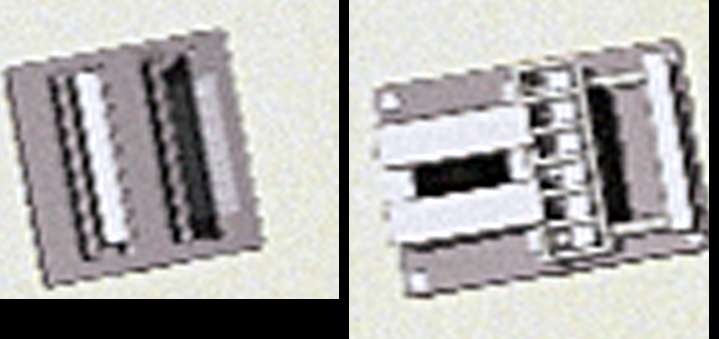

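The rectified view gives a rack yaw of about 0.17 rad and a clamp yaw of about 0.16 rad. The cassette is the dark strip at (192,150) and the wheel slot is at (462,173). Now I'll start the approach.

```bash
python3 -m crank '[[0,[3,-2.6,0],[0,0,0.05]],[0,[3,-2.6,0],[0,0,0.05]],[0,[3,-2.6,0],[0,0,0.05]],[0,[3,-2.6,0],[0,0,0.05]],[0,[3,-2.6,0],[0,0,0.05]],[0,[3,-2.6,0],[0,0,0.05]],[0,[3,-2.6,0],[0,0,0.05]],[0,[3,-2.6,0],[0,0,0.047]],[0,[3,-2.6,0],[0,0,0]],[0,[3,-2.6,0],[0,0,0]],[0,[3,-2.6,0],[0,0,0]],[0,[3,-2.6,0],[0,0,0]]]'
python3 -m crank '[[0,[0,-4,0],[0,0,0]],[0,[0,-4,0],[0,0,0]],[0,[0,-4,0],[0,0,0]],[0,[0,-4,0],[0,0,0]],[0,[0,-4,0],[0,0,0]],[0,[0,-4,0],[0,0,0]],[0,[0,-4,0],[0,0,0]],[0,[0,-4,0],[0,0,0]],[0,[0,-4,0],[0,0,0]],[0,[0,-4,0],[0,0,0]],[0,[0,-4,0],[0,0,0]],[0,[0,-4,0],[0,0,0]]]'
python3 -m crank '[[0,[0,0,0],[0,0,0]],[0,[0,0,0],[0,0,0]]]'
python3 -c "
from h import *
from scipy.spatial.transform import Rotation as R
print(R.from_quat(telemetry.get_obs()['ee_rot']).as_matrix().round(3))"
```

```text
clock: 2.55
position: [0.5018, 0.2955, 0.2317]
ee_rot: [0.541, -0.455, -0.541, -0.456]
ft_force: [1.4, 1.8, -0.8]
grip_width: 0.991
clock: 3.55
position: [0.5002, -0.1849, 0.2318]
ee_rot: [0.541, -0.455, -0.541, -0.456]
ft_force: [1.7, 0.9, -0.1]
grip_width: 1.002
clock: 3.72
position: [0.4999, -0.1855, 0.2315]
ee_rot: [0.54, -0.457, -0.539, -0.457]
ft_force: [0.4, -0.0, -0.3]
grip_width: 1.001
[[ 0.    -0.986 -0.165]
 [-0.001 -0.165  0.986]
 [-1.     0.    -0.001]]
```

```bash
python3 -m crank '[[0,[0.35,-2.7,0],[0,0,0]],[0,[0.35,-2.65,0],[0,0,0]],[0,[0,0,-4],[0,0,0]],[0,[0,0,-4],[0,0,0]],[0,[0,0,-4],[0,0,0]],[0,[0,0,-2.5],[0,0,0]],[0,[0,0,-1.9],[0,0,0]],[0.5,[0,0,0],[0,0,0]],[0.5,[0,0,0],[0,0,0]],[0.5,[0,0,0],[0,0,0]],[0.5,[0,0,0],[0,0,0]],[0.5,[0,0,0],[0,0,0]]]' 30
python3 -c "
from h import *
save('scene','s1.png',(120,280,120,320),4)
find(['cassette_mid'])"
```

```text
clock: 4.72
position: [0.5085, -0.2365, 0.0688]
ee_rot: [0.541, -0.455, -0.54, -0.456]
ft_force: [-0.1, -0.7, 0.0]
grip_width: 0.502
scene cassette_mid 0.78 [ 0.5079 -0.2415  0.0577]
scene cassette_mid 0.61 [0.5232 0.2108 0.06  ]
top cassette_mid 0.52 [ 0.5065 -0.2368  0.0553]
```

View pics/s1.png

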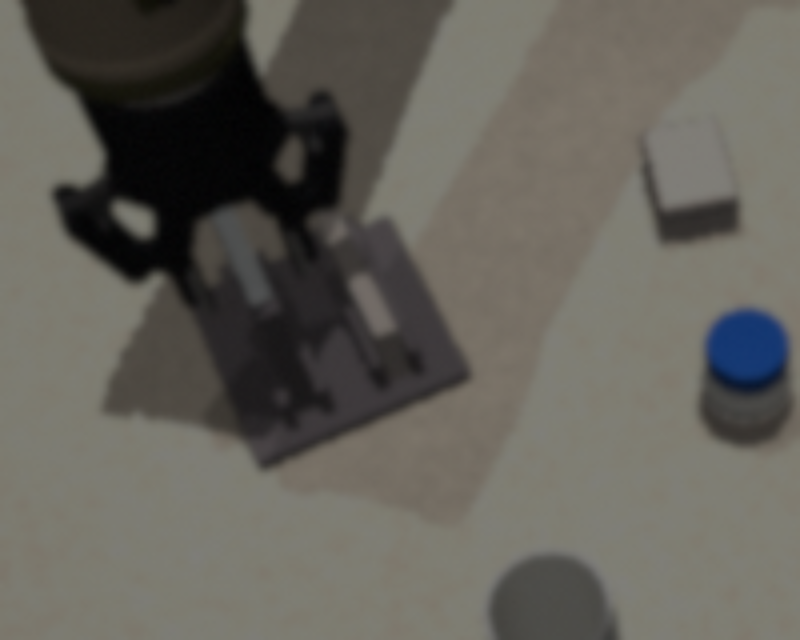

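The cassette's top edge, from (225,210) to (265,300), lies about midway between the fingers, so I'll close.

```bash
python3 -m crank '[[0.6,[0,0,0],[0,0,0]],[0.65,[0,0,0],[0,0,0]],[0.7,[0,0,0],[0,0,0]],[0.75,[0,0,0],[0,0,0]],[0.8,[0,0,0],[0,0,0]],[0.85,[0,0,0],[0,0,0]],[0.85,[0,0,0],[0,0,0]]]' 25
python3 -m crank '[[1,[0,0,0],[0,0,0]],[1,[0,0,0],[0,0,0]],[1,[0,0,0],[0,0,0]],[1,[0,0,0],[0,0,0]]]' 30
```

```text
clock: 5.55
position: [0.5075, -0.2365, 0.0673]
ee_rot: [-0.541, 0.456, 0.541, 0.456]
ft_force: [-0.5, -0.5, 0.0]
grip_width: 0.148
clock: 5.88
position: [0.5075, -0.2365, 0.0673]
ee_rot: [0.541, -0.456, -0.541, -0.456]
ft_force: [0.7, -1.3, -0.2]
grip_width: 0.13
```

```bash
python3 -m crank '[[1,[0,0,0.5],[0,0,0]],[1,[0,0,1],[0,0,0]],[1,[0,0,1.5],[0,0,0]],[1,[0,0,2],[0,0,0]],[1,[0,0,2.5],[0,0,0]],[1,[0,0,2.5],[0,0,0]],[1,[0,0,0],[0,0,0]],[1,[0,0,0],[0,0,0]]]'
python3 -c "
from h import *
find(['cassette_mid','dam_mid'])"
```

```text
clock: 6.55
position: [0.5083, -0.2367, 0.1692]
ee_rot: [0.542, -0.455, -0.54, -0.456]
ft_force: [-0.4, -0.1, -1.4]
grip_width: 0.135
scene cassette_mid 0.79 [ 0.5056 -0.2389  0.157 ]
scene dam_mid 0.77 [ 0.5033 -0.1855  0.0303]
top cassette_mid 0.5 [ 0.5086 -0.235   0.1555]
top cassette_mid 0.41 [0.4868 0.2385 0.0486]
top dam_mid 0.67 [ 0.7541  0.2687 -0.0026]
top dam_mid 0.61 [ 0.5047 -0.1862  0.0345]
```

Run:
```python
from h import *
c=viewer.camera("scene");d=viewer.camera("top")
a=cv2.resize(np.ascontiguousarray(c["frame"][115:195,310:415,::-1]),None,fx=7,fy=7,interpolation=cv2.INTER_CUBIC)[:, :400+340]
b=cv2.convertScaleAbs(a,alpha=2); cv2.imwrite("pics/s2.png",b); print(b.shape)
def proj(c,P):
    K=np.array(c["intrinsics"]);Ti=np.linalg.inv(c["cam_to_world"]);p=Ti[:3]@[*P,1];q=K@[p[0],-p[1],-p[2]];return q[:2]/q[2]
ya=.163;t=np.array([.4977,.1697])
def cl(x,y,z): return [t[0]+np.cos(ya)*x-np.sin(ya)*y,t[1]+np.sin(ya)*x+np.cos(ya)*y,z]
for n,p in dict(wall1=(.045,-.063,.055),wall0=(-.045,-.063,.055),bayf=(.045,-.063,.012),pad26=(.045,-.037,.055),pad20=(.045,-.043,.055),pad20f=(.045,-.043,.012),pad26f=(.045,-.037,.012),base1=(.055,-.08,0),base2=(.055,.08,0),slotA=(0,.015,.06),slotB=(0,.057,.06)).items():
    q=proj(c,cl(*p)); r=proj(d,cl(*p)); print(n,((q-[310,115])*7).round(0), r.round(1))
```

```text
(560, 735, 3)
wall1 [284. 385.] [274.6 215. ]
wall0 [145. 189.] [280.8 249.3]
bayf [273. 467.] [276.  216.6]
pad26 [356. 355.] [264.7 216.9]
pad20 [340. 362.] [267.  216.4]
pad20f [326. 444.] [268.6 218. ]
pad26f [342. 437.] [266.4 218.5]
base1 [240. 530.] [281.9 212.3]
base2 [652. 353.] [223.5 223.4]
slotA [424. 190.] [247.6 237.7]
slotB [533. 146.] [231.4 240.8]
```

View pics/s2.png

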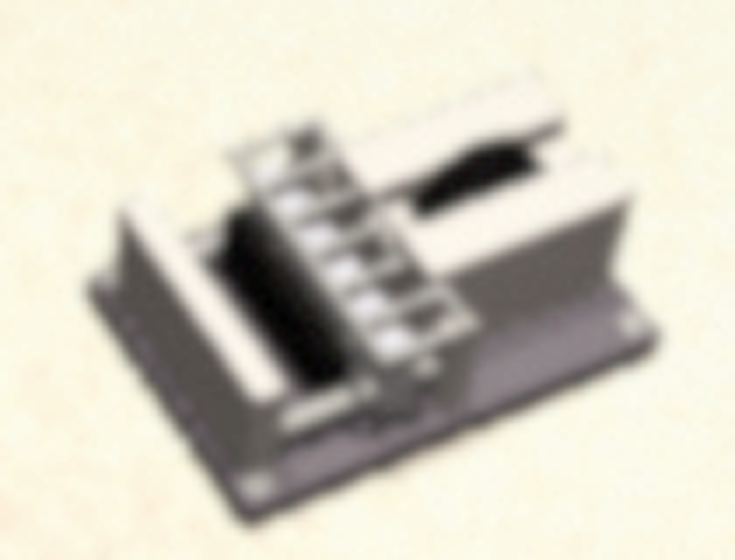

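The clamp model projects to within about 1 mm of the picture: wall corner (285,390) against a predicted (284,385), and base corner (248,522) against (240,530). I'll carry the cassette over the bay.

```bash
python3 -m crank '[[1,[-0.2,2,0],[0,0,0]],[1,[0,3.5,0],[0,0,0]],[1,[0,3.5,0],[0,0,0]],[1,[0,3.5,0],[0,0,0]],[1,[0,3.5,0],[0,0,0]],[1,[0,3.5,0],[0,0,0]],[1,[0,3.5,0],[0,0,0]],[1,[0,3.5,0],[0,0,0]],[1,[0,3.5,0],[0,0,0]],[1,[0,3.5,0],[0,0,0]],[1,[0,2,0],[0,0,0]],[1,[0,0,0],[0,0,0]]]'
python3 -m crank '[[1,[0,0,-1],[0,0,0]],[1,[0,0,-1],[0,0,0]],[1,[0,0,0],[0,0,0]],[1,[0,0,0],[0,0,0]]]'
python3 -c "
from h import *
find(['cassette_mid','bay'])"
```

```text
clock: 7.95
position: [0.5047, 0.1241, 0.1669]
ee_rot: [-0.542, 0.454, 0.543, 0.454]
ft_force: [-0.9, 0.7, -1.4]
grip_width: 0.136
clock: 8.28
position: [0.505, 0.117, 0.1462]
ee_rot: [-0.54, 0.457, 0.541, 0.455]
ft_force: [1.2, -0.7, -0.9]
grip_width: 0.137
scene cassette_mid 0.7 [0.505  0.1129 0.1399]
scene bay 0.83 [0.5082 0.1226 0.0134]
```

```bash
python3 -m crank '[[1,[0.1,0.15,-1],[0,0,0]],[1,[0,0,-1.5],[0,0,0]],[1,[0,0,-1.5],[0,0,0]],[1,[0,0,-1],[0,0,0]],[1,[0,0,-1],[0,0,0]],[1,[0,0,-0.7],[0,0,0]],[1,[0,0,-0.4],[0,0,0]],[1,[0,0,0],[0,0,0]],[1,[0,0,0],[0,0,0]]]'
python3 -c "
from h import *
find(['cassette_mid'])
print(np.round(telemetry.get_obs()['position'],4))"
```

```text
clock: 9.33
position: [0.5067, 0.12, 0.0766]
ee_rot: [0.541, -0.456, -0.541, -0.456]
ft_force: [-0.1, 0.9, -0.9]
grip_width: 0.133
scene cassette_mid 0.83 [0.5067 0.1185 0.0668]
scene cassette_mid 0.39 [0.4927 0.2075 0.0589]
top cassette_mid 0.21 [0.5223 0.2078 0.0578]
[0.5069 0.1201 0.0769]
```

```bash
python3 -m crank '[[1,[0,-0.1,-0.2],[0,0,0]],[1,[0,0,-0.2],[0,0,0]],[1,[0,0,-0.1],[0,0,0]],[1,[0,0,0],[0,0,0]]]'
python3 -m crank '[[1,[0,0,-0.1],[0,0,0]],[1,[0,0,0],[0,0,0]]]'
python3 -m crank '[[1,[0,0,-0.1],[0,0,0]],[1,[0,0,0],[0,0,0]]]'
```

```text
clock: 9.87
position: [0.5063, 0.119, 0.071]
ee_rot: [-0.541, 0.456, 0.541, 0.456]
ft_force: [0.8, -0.3, -1.2]
grip_width: 0.135
clock: 10.03
position: [0.5065, 0.119, 0.0702]
ee_rot: [-0.541, 0.456, 0.541, 0.456]
ft_force: [-0.5, 0.0, -2.4]
grip_width: 0.137
clock: 10.2
position: [0.5066, 0.1191, 0.0694]
ee_rot: [0.541, -0.456, -0.541, -0.456]
ft_force: [0.1, 0.2, -2.0]
grip_width: 0.134
```

```bash
python3 -m crank '[[1,[0,0,-0.05],[0,0,0]],[1,[0,0,0],[0,0,0]]]'
python3 -m crank '[[1,[0,0,-0.05],[0,0,0]],[1,[0,0,0],[0,0,0]]]'
python3 -m crank '[[1,[0,0,-0.05],[0,0,0]],[1,[0,0,0],[0,0,0]]]'
```

```text
clock: 10.37
position: [0.5067, 0.1191, 0.0693]
ee_rot: [-0.541, 0.456, 0.541, 0.456]
ft_force: [-1.7, -1.2, 4.9]
grip_width: 0.132
clock: 10.53
position: [0.5067, 0.1191, 0.0693]
ee_rot: [-0.541, 0.456, 0.541, 0.456]
ft_force: [-4.9, -1.9, 11.7]
grip_width: 0.136
clock: 10.7
position: [0.5067, 0.1191, 0.0693]
ee_rot: [-0.541, 0.456, 0.541, 0.456]
ft_force: [-7.9, -2.9, 17.7]
grip_width: 0.141
```

The cassette is on the floor at TCP z 0.0693, as predicted. I'll relax the press, open gently and back out.

```bash
python3 -m crank '[[1,[0,0,0.13],[0,0,0]],[1,[0,0,0],[0,0,0]],[0.85,[0,0,0],[0,0,0]],[0.8,[0,0,0],[0,0,0]],[0.7,[0,0,0],[0,0,0]],[0.6,[0,0,0],[0,0,0]],[0.5,[0,0,0],[0,0,0]],[0.5,[0,0,0],[0,0,0]],[0.5,[0,0,0],[0,0,0]]]'
python3 -m crank '[[0.5,[0,0,2],[0,0,0]],[0.5,[0,0,3],[0,0,0]],[0.5,[0,0,4],[0,0,0]],[0.5,[0,0,3],[0,0,0]],[0.5,[0,0,0],[0,0,0]]]'
python3 -c "
from h import *
find(['cassette_mid','bay'])
save('scene','s3.png',(100,200,300,430),6)"
```

```text
clock: 11.45
position: [0.5065, 0.119, 0.0691]
ee_rot: [-0.541, 0.456, 0.541, 0.456]
ft_force: [-0.4, -0.2, -0.6]
grip_width: 0.503
clock: 11.87
position: [0.5094, 0.1197, 0.1955]
ee_rot: [0.542, -0.453, -0.539, -0.459]
ft_force: [0.5, -0.0, 0.2]
grip_width: 0.501
scene cassette_mid 0.66 [0.5084 0.118  0.062 ]
scene bay 0.74 [0.5088 0.1238 0.0129]
scene bay 0.33 [0.4871 0.2376 0.0506]
```

View pics/s3.png

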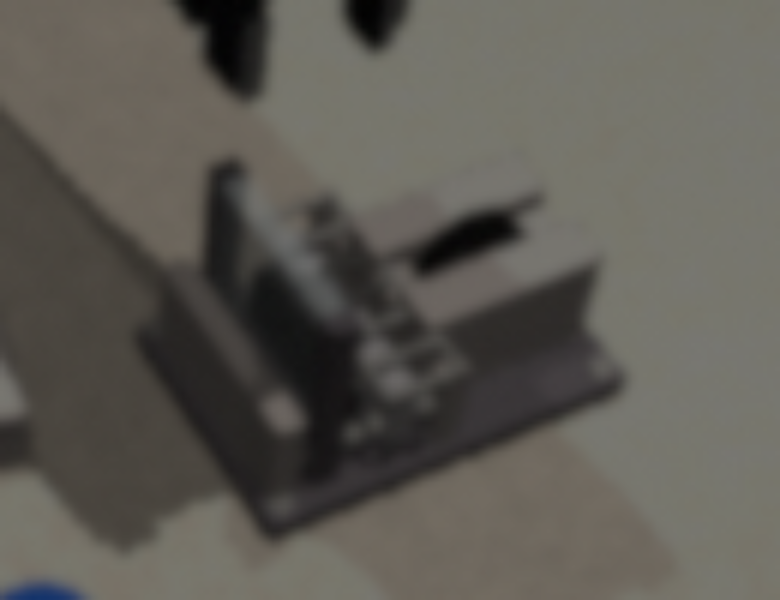

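The cassette stands upright in the bay, top edge (225,165) to (345,330), clear of both wall and pad. Next I'll shut the fingers and go above the wheel, about 8 mm on the +y side of its centre.

```bash
python3 -m crank '[[1,[-0.4,2.4,0],[0,0,0]],[1,[-0.4,2.4,0],[0,0,0]],[1,[-0.4,2.3,0],[0,0,0]],[1,[-0.4,2.3,0],[0,0,0]],[1,[0,0,-3],[0,0,0]],[1,[0,0,-3],[0,0,0]],[1,[0,0,-3],[0,0,0]],[1,[0,0,-2.2],[0,0,0]],[1,[0,0,0],[0,0,0]],[1,[0,0,0],[0,0,0]],[1,[0,0,0],[0,0,0]]]'
cat >> h.py <<'E'
import json,os
def track(n=4,tag=None):
    """average scene image patch around cassette and force; compare with stored"""
    P=[];F=[]
    for _ in range(n):
        c=viewer.camera("scene"); P.append(c["frame"][100:200,300:430].astype(np.float32).mean(2)); o=telemetry.get_obs(); F.append(o["ft_force"])
    m=np.mean(P,0); F=np.mean(F,0); u=np.array([.162,-.987,0])
    np.save(f"pics/{tag}.npy",m)
    print("t",round(o["clock"],2),"F",F.round(1),"drag",round(float(-F@u),2),"pos",np.round(o["position"],4),"grip",round(o["grip_width"],2))
    return m
E
python3 -c "
from h import *
m=track(4,'k0')"
```

```text
clock: 13.13
position: [0.4912, 0.2132, 0.0783]
ee_rot: [0.541, -0.455, -0.541, -0.456]
ft_force: [0.2, 1.6, 1.0]
grip_width: -0.003
t 13.33 F [ 0.1 -0.1 -0.6] drag -0.11 pos [0.4913 0.2135 0.0785] grip -0.0
```

```bash
python3 -m crank '[[1,[0,0,-0.5],[0,0,0]],[1,[0,0,-0.4],[0,0,0]],[1,[0,0,0],[0,0,0]]]'
python3 -m crank '[[1,[0,0,-0.1],[0,0,0]],[1,[0,0,0],[0,0,0]]]'
python3 -m crank '[[1,[0,0,-0.1],[0,0,0]],[1,[0,0,0],[0,0,0]]]'
```

```text
clock: 13.58
position: [0.49, 0.2128, 0.0673]
ee_rot: [-0.541, 0.456, 0.541, 0.455]
ft_force: [-0.1, -0.1, 0.3]
grip_width: -0.001
clock: 13.75
position: [0.4904, 0.2129, 0.0669]
ee_rot: [-0.541, 0.456, 0.541, 0.456]
ft_force: [0.3, -0.4, -0.4]
grip_width: -0.001
clock: 13.92
position: [0.4907, 0.2131, 0.0664]
ee_rot: [-0.541, 0.456, 0.541, 0.456]
ft_force: [-0.8, -0.0, 2.8]
grip_width: -0.002
```

```bash
python3 -m crank '[[1,[0,0,-0.04],[0,0,0]],[1,[0,0,0],[0,0,0]]]'
python3 -m crank '[[1,[0.05,-0.3,0],[0,0,0]],[1,[0,0,0],[0,0,0]]]'
```

```text
clock: 14.08
position: [0.4907, 0.2131, 0.0662]
ee_rot: [-0.541, 0.456, 0.541, 0.456]
ft_force: [-1.9, -0.9, 6.1]
grip_width: -0.003
clock: 14.25
position: [0.4911, 0.2104, 0.0664]
ee_rot: [-0.541, 0.455, 0.541, 0.456]
ft_force: [-3.1, -0.0, 6.8]
grip_width: -0.003
```

```bash
python3 -m crank '[[1,[0.05,-0.3,-0.01],[0,0,0]],[1,[0,0,0],[0,0,0]]]'
python3 -m crank '[[1,[0.05,-0.3,0],[0,0,0]],[1,[0,0,0],[0,0,0]]]'
python3 -c "
from h import *
m=track(3,'k1')"
```

```text
clock: 14.42
position: [0.4917, 0.2077, 0.0665]
ee_rot: [-0.54, 0.455, 0.541, 0.456]
ft_force: [-4.1, 0.1, 9.0]
grip_width: -0.001
clock: 14.58
position: [0.4922, 0.2047, 0.0667]
ee_rot: [-0.54, 0.455, 0.541, 0.456]
ft_force: [-4.7, 1.4, 10.5]
grip_width: 0.001
t 14.73 F [-4.1 -0.  11.2] drag 0.62 pos [0.4922 0.2047 0.0667] grip -0.0
```

```bash
python3 -m crank '[[1,[0.05,-0.3,0.03],[0,0,0]],[1,[0,0,0],[0,0,0]]]'
python3 -m crank '[[1,[0.05,-0.3,0.01],[0,0,0]],[1,[0,0,0],[0,0,0]]]'
python3 -m crank '[[1,[0.05,-0.3,0.01],[0,0,0]],[1,[0,0,0],[0,0,0]]]'
```

```text
clock: 14.9
position: [0.4927, 0.2016, 0.0668]
ee_rot: [-0.541, 0.455, 0.541, 0.456]
ft_force: [-4.2, 1.6, 9.0]
grip_width: -0.004
clock: 15.07
position: [0.4932, 0.1983, 0.0668]
ee_rot: [-0.541, 0.455, 0.541, 0.456]
ft_force: [-2.3, -0.0, 7.0]
grip_width: 0.002
clock: 15.23
position: [0.4938, 0.1949, 0.0664]
ee_rot: [0.541, -0.456, -0.541, -0.456]
ft_force: [-0.4, 0.8, 2.4]
grip_width: -0.007
```

```bash
python3 -m crank '[[1,[0,0,0.6],[0,0,0]],[1,[-0.16,1.0,0],[0,0,0]],[1,[-0.16,1.0,0],[0,0,0]],[1,[0,0,0],[0,0,0]],[1,[0,0,0],[0,0,0]]]'
python3 - <<'E'
from h import *
m=track(4,'k2'); a=np.load('pics/k0.npy')
d=np.abs(m-a); print(d.max())
st=np.hstack([np.clip(a*2,0,255),np.clip(m*2,0,255)])
st=cv2.resize(st[20:100],None,fx=3,fy=5,interpolation=cv2.INTER_CUBIC)
cv2.imwrite('pics/cmp1.png',cv2.resize(np.vstack([np.hstack([np.clip(x[20:95,15:115]*2,0,255) for x in (a,m)])]),None,fx=4,fy=4,interpolation=cv2.INTER_CUBIC))
c=viewer.camera("scene")
for n in("jaw","pad"):
    for f in (spot_in,mark_of):
        for q in f(n,c)[:1]: print(n,f.__name__,round(q["conf"],2),w(q["location"],c).round(4))
E
```

```text
clock: 15.65
position: [0.4899, 0.2163, 0.0719]
ee_rot: [-0.541, 0.455, 0.541, 0.455]
ft_force: [-0.2, -0.9, 0.2]
grip_width: -0.0
t 15.85 F [-0.1 -0.5 -0.5] drag -0.52 pos [0.4903 0.2146 0.072 ] grip -0.0
57.833336
jaw call 0.47 [0.541  0.1513 0.0353][ WARN:0@5.592] global loadsave.cpp:1063 imwrite_ Unsupported depth image for selected encoder is fallbacked to CV_8U.
Traceback (most recent call last):
ValueError: it knows: bay, bottle, cassette_mid, clamp, cylinder, dam_mid, housing_back, jar, rack, tipbox, tubebox, wheel_side, wheel_slot
```

View pics/cmp1.png

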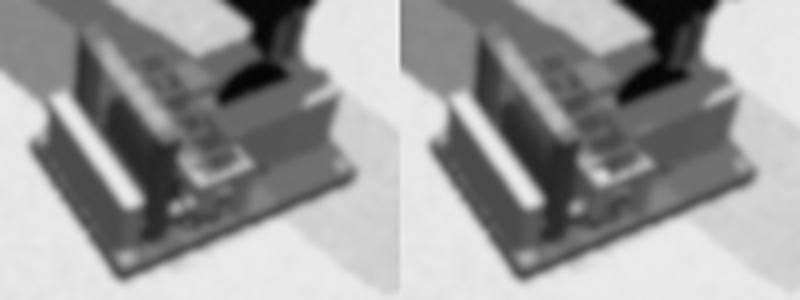

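In the pair, the cassette is unmoved, and a bright patch by the grille end at about (600,168) in the right-hand frame has changed, so the jaw has probably moved. On to the second stroke.

```bash
python3 -m crank '[[1,[0,0,-0.4],[0,0,0]],[1,[0,0,0],[0,0,0]],[1,[0,0,0],[0,0,0]]]'
python3 -m crank '[[1,[0,0,-0.08],[0,0,0]],[1,[0,0,0],[0,0,0]]]'
python3 -m crank '[[1,[0,0,-0.05],[0,0,0]],[1,[0,0,0],[0,0,0]]]'
```

```text
clock: 16.2
position: [0.4901, 0.2148, 0.0678]
ee_rot: [-0.541, 0.456, 0.541, 0.456]
ft_force: [0.3, -0.5, -0.5]
grip_width: 0.003
clock: 16.37
position: [0.4904, 0.215, 0.0673]
ee_rot: [0.541, -0.456, -0.541, -0.456]
ft_force: [-0.5, 0.1, -0.6]
grip_width: 0.001
clock: 16.53
position: [0.4905, 0.215, 0.0671]
ee_rot: [0.541, -0.456, -0.541, -0.456]
ft_force: [-0.2, 0.1, 3.6]
grip_width: 0.0
```

```bash
python3 -m crank '[[1,[0,0,-0.03],[0,0,0]],[1,[0,0,0],[0,0,0]]]'
python3 -m crank '[[1,[0.05,-0.3,0.01],[0,0,0]],[1,[0,0,0],[0,0,0]]]'
python3 -m crank '[[1,[0.05,-0.3,0.01],[0,0,0]],[1,[0,0,0],[0,0,0]]]'
```

```text
clock: 16.7
position: [0.4905, 0.2151, 0.067]
ee_rot: [-0.541, 0.456, 0.541, 0.456]
ft_force: [-1.6, -0.7, 5.7]
grip_width: -0.002
clock: 16.87
position: [0.4909, 0.2125, 0.0672]
ee_rot: [-0.541, 0.455, 0.541, 0.456]
ft_force: [-2.9, 0.3, 6.8]
grip_width: 0.001
clock: 17.03
position: [0.4914, 0.2095, 0.0673]
ee_rot: [-0.541, 0.455, 0.541, 0.456]
ft_force: [-3.1, 0.6, 8.1]
grip_width: -0.001
```

```bash
python3 -m crank '[[1,[0.05,-0.3,0.01],[0,0,0]],[1,[0,0,0],[0,0,0]]]'
python3 -m crank '[[1,[0.05,-0.3,0.02],[0,0,0]],[1,[0,0,0],[0,0,0]]]'
python3 -m crank '[[1,[0.05,-0.3,0.01],[0,0,0]],[1,[0,0,0],[0,0,0]]]'
```

```text
clock: 17.2
position: [0.4919, 0.2065, 0.0674]
ee_rot: [-0.541, 0.455, 0.541, 0.456]
ft_force: [-2.7, 1.4, 7.7]
grip_width: -0.0
clock: 17.37
position: [0.4924, 0.2033, 0.0675]
ee_rot: [-0.541, 0.455, 0.541, 0.456]
ft_force: [-2.9, 0.7, 6.0]
grip_width: -0.002
clock: 17.53
position: [0.4929, 0.2001, 0.0675]
ee_rot: [-0.541, 0.455, 0.541, 0.456]
ft_force: [-1.8, 0.5, 6.5]
grip_width: -0.005
```

```bash
python3 -m crank '[[1,[0.05,-0.3,-0.01],[0,0,0]],[1,[0,0,0],[0,0,0]]]'
python3 -m crank '[[1,[0.05,-0.3,-0.02],[0,0,0]],[1,[0,0,0],[0,0,0]]]'
python3 -c "
from h import *
m=track(2,'k3')"
python3 -m crank '[[1,[0,0,0.6],[0,0,0]],[1,[-0.16,1.0,0],[0,0,0]],[1,[-0.16,1.0,0],[0,0,0]],[1,[0,0,0],[0,0,0]],[1,[0,0,-0.3],[0,0,0]],[1,[0,0,0],[0,0,0]]]'
cat >> h.py <<'E'
def flow(a,b):
    """cassette motion (top edge patch) between two tracked frames, px"""
    a=np.load(f'pics/{a}.npy');b=np.load(f'pics/{b}.npy')
    for n,(r0,r1,c0,c1) in dict(cas=(24,58,32,60),jawend=(60,82,52,82),static=(50,95,20,45)).items():
        A=a[r0:r1,c0:c1];B=b[r0:r1,c0:c1]
        (dx,dy),q=cv2.phaseCorrelate(A-A.mean(),B-B.mean(),cv2.createHanningWindow(A.shape[::-1],cv2.CV_32F))
        print(n,round(dx,2),round(dy,2),round(q,2),"absdiff",round(float(np.abs(A-B).mean()),2))
E
python3 -c "
from h import *
m=track(4,'k4'); flow('k0','k2'); flow('k2','k4'); flow('k0','k4')"
```

```text
clock: 17.7
position: [0.4934, 0.1969, 0.0673]
ee_rot: [-0.541, 0.456, 0.541, 0.456]
ft_force: [-1.3, 1.4, 4.6]
grip_width: -0.003
clock: 17.87
position: [0.494, 0.1934, 0.0667]
ee_rot: [0.541, -0.456, -0.54, -0.456]
ft_force: [0.3, 1.6, 0.7]
grip_width: 0.002
t 17.97 F [0.4 0.4 1.7] drag 0.32 pos [0.494  0.1935 0.0667] grip -0.0
clock: 18.47
position: [0.4902, 0.214, 0.0691]
ee_rot: [-0.541, 0.456, 0.541, 0.455]
ft_force: [-0.0, 0.7, 0.0]
grip_width: 0.001
t 18.67 F [ 0.2 -0.1  0.1] drag -0.17 pos [0.4906 0.2136 0.0697] grip 0.0
cas -0.47 -0.0 0.95 absdiff 2.04
jawend -0.1 -0.23 1.01 absdiff 1.72
static 0.53 0.6 0.95 absdiff 0.38
cas -1.22 0.33 0.79 absdiff 7.4
jawend -1.26 0.6 0.67 absdiff 4.35
static 0.53 0.53 0.95 absdiff 0.68
cas -1.7 0.33 0.62 absdiff 8.55
jawend -1.16 0.67 0.43 absdiff 5.08
static 0.57 0.65 0.95 absdiff 0.84
```

Run:
```python
from h import *
c=viewer.camera("scene")
for q in mark_of("cassette_mid",c)[:1]:
    p=w(q["location"],c)-[.4977,.1697,0]; print(q["conf"],"clamp xyz",(p[0]*.987+p[1]*.162).round(4),(-p[0]*.162+p[1]*.987).round(4),p[2].round(4))
a,b=np.load('pics/k2.npy'),np.load('pics/k4.npy')
im=np.hstack([np.clip(x[15:95,18:93]*2,0,255) for x in (a,b)]).astype(np.uint8)
cv2.imwrite('pics/cmp2.png',cv2.resize(im,None,fx=5,fy=5,interpolation=cv2.INTER_CUBIC))
```

```text
0.67 clamp xyz 0.0027 -0.0555 0.0595
```

View pics/cmp2.png

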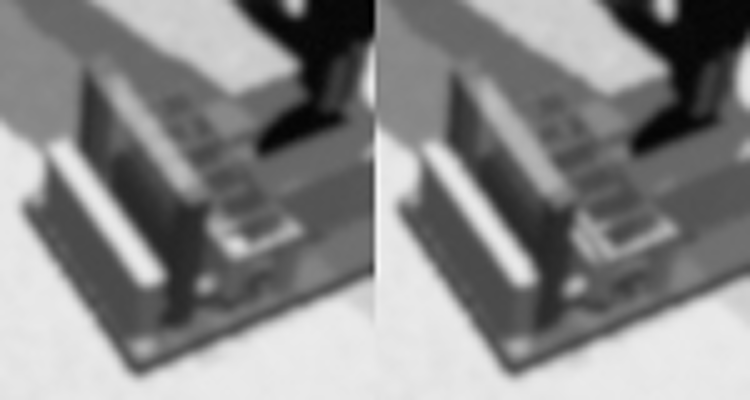

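The cassette's near top corner has moved from (208,195) to (197,195) within its half, about 4–5 mm, and it is now about flush with the wall. The network gives clamp y −0.0555. About 15–18 mm of rim is left, so I'll go in short steps.

```bash
python3 -m crank '[[1,[0,0,-0.2],[0,0,0]],[1,[0,0,0],[0,0,0]],[1,[0,0,0],[0,0,0]]]'
python3 -m crank '[[1,[0,0,-0.05],[0,0,0]],[1,[0,0,0],[0,0,0]]]'
python3 -m crank '[[1,[0,0,-0.05],[0,0,0]],[1,[0,0,0],[0,0,0]]]'
```

```text
clock: 19.02
position: [0.4906, 0.2139, 0.0677]
ee_rot: [-0.541, 0.456, 0.541, 0.456]
ft_force: [0.1, -0.1, 0.2]
grip_width: 0.003
clock: 19.18
position: [0.4907, 0.214, 0.0675]
ee_rot: [-0.541, 0.456, 0.541, 0.456]
ft_force: [0.2, -0.1, 1.5]
grip_width: -0.003
clock: 19.35
position: [0.4907, 0.214, 0.0673]
ee_rot: [-0.541, 0.456, 0.541, 0.456]
ft_force: [-2.2, -1.2, 6.0]
grip_width: 0.002
```

```bash
python3 -m crank '[[1,[0,0,-0.02],[0,0,0]],[1,[0,0,0],[0,0,0]]]'
python3 -c "
from h import *
track(4,'p0')"
python3 -m crank '[[1,[0.05,-0.3,0.01],[0,0,0]],[1,[0,0,0],[0,0,0]]]'
python3 -m crank '[[1,[0.05,-0.3,0],[0,0,0]],[1,[0,0,0],[0,0,0]]]'
python3 -c "
from h import *
track(4,'p1'); flow('k4','p0'); flow('p0','p1')"
```

```text
clock: 19.52
position: [0.4908, 0.2141, 0.0673]
ee_rot: [-0.541, 0.456, 0.541, 0.456]
ft_force: [-2.8, -1.5, 7.2]
grip_width: 0.001
t 19.72 F [-2.2 -1.1  8.1] drag -0.74 pos [0.4908 0.2141 0.0672] grip -0.0
clock: 19.88
position: [0.4912, 0.2115, 0.0674]
ee_rot: [-0.541, 0.455, 0.541, 0.456]
ft_force: [-3.0, -0.2, 7.0]
grip_width: 0.003
clock: 20.05
position: [0.4916, 0.2084, 0.0673]
ee_rot: [-0.54, 0.455, 0.541, 0.456]
ft_force: [-3.2, 0.4, 6.5]
grip_width: -0.001
t 20.25 F [-3.3 -0.2  7.8] drag 0.33 pos [0.4916 0.2084 0.0674] grip 0.0
cas 0.06 -0.12 0.98 absdiff 0.37
jawend 0.08 -0.01 1.0 absdiff 0.31
static 0.39 0.52 0.97 absdiff 0.22
cas -0.49 0.29 1.09 absdiff 3.69
jawend -0.41 0.44 1.0 absdiff 2.38
static 0.56 0.76 1.02 absdiff 0.62
```

```bash
python3 -m crank '[[1,[0.05,-0.3,-0.01],[0,0,0]],[1,[0,0,0],[0,0,0]]]'
python3 -m crank '[[1,[0.05,-0.3,0],[0,0,0]],[1,[0,0,0],[0,0,0]]]'
python3 -c "
from h import *
track(4,'p2'); flow('p1','p2')"
```

```text
clock: 20.42
position: [0.4922, 0.2055, 0.0673]
ee_rot: [-0.541, 0.455, 0.541, 0.456]
ft_force: [-3.0, 0.9, 7.7]
grip_width: 0.003
clock: 20.58
position: [0.4926, 0.2025, 0.0672]
ee_rot: [-0.541, 0.455, 0.541, 0.456]
ft_force: [-3.1, 0.1, 6.3]
grip_width: -0.001
t 20.78 F [-2.4 -0.2  6.6] drag 0.15 pos [0.4927 0.2025 0.0672] grip 0.0
cas -0.13 0.41 0.9 absdiff 1.89
jawend -0.33 0.75 0.73 absdiff 2.8
static 0.38 0.56 0.96 absdiff 0.33
```

```bash
python3 -m crank '[[1,[0.05,-0.3,-0.02],[0,0,0]],[1,[0,0,0],[0,0,0]]]'
python3 -m crank '[[1,[0.05,-0.3,-0.01],[0,0,0]],[1,[0,0,0],[0,0,0]]]'
python3 -c "
from h import *
track(4,'p3'); flow('p2','p3'); flow('k4','p3')"
```

```text
clock: 20.95
position: [0.4931, 0.1996, 0.067]
ee_rot: [-0.541, 0.455, 0.541, 0.456]
ft_force: [-3.1, 1.4, 7.2]
grip_width: 0.006
clock: 21.12
position: [0.4938, 0.1965, 0.0668]
ee_rot: [-0.541, 0.455, 0.541, 0.456]
ft_force: [-1.1, 2.6, 3.7]
grip_width: 0.004
t 21.32 F [-1.2  0.9  6. ] drag 1.11 pos [0.4938 0.1966 0.0668] grip 0.0
cas -0.2 0.17 0.92 absdiff 2.26
jawend -0.2 0.35 0.81 absdiff 1.76
static 0.65 0.51 0.93 absdiff 0.54
cas -0.74 0.11 0.85 absdiff 7.12
jawend -1.3 1.72 0.47 absdiff 5.23
static 0.46 0.49 0.94 absdiff 1.04
```

```bash
python3 -m crank '[[1,[0,0,0.6],[0,0,0]],[1,[-0.13,0.9,0],[0,0,0]],[1,[-0.13,0.9,0],[0,0,0]],[1,[0,0,0],[0,0,0]],[1,[0,0,-0.3],[0,0,0]],[1,[0,0,0],[0,0,0]]]'
python3 - <<'E'
from h import *
m=track(4,'k6'); flow('k4','k6'); flow('k0','k6')
a,b,c=[np.load(f'pics/{k}.npy') for k in('k0','k4','k6')]
im=np.hstack([np.clip(x[20:95,25:85]*2,0,255) for x in (a,b,c)]).astype(np.uint8)
cv2.imwrite('pics/cmp3.png',cv2.resize(im,None,fx=4.4,fy=4.4,interpolation=cv2.INTER_CUBIC))
E
```

```text
clock: 21.82
position: [0.4906, 0.2139, 0.0685]
ee_rot: [-0.541, 0.456, 0.541, 0.455]
ft_force: [0.5, -0.1, -0.0]
grip_width: -0.001
t 22.02 F [-0.1  0.1  0.5] drag 0.16 pos [0.491  0.2136 0.0692] grip -0.0
cas -0.67 0.1 1.01 absdiff 2.91
jawend -0.8 1.09 0.77 absdiff 3.44
static 0.47 0.55 0.96 absdiff 0.61
cas -1.67 1.14 0.41 absdiff 11.05
jawend -6.33 1.62 0.09 absdiff 7.65
static 0.45 0.64 0.96 absdiff 1.23
```

View pics/cmp3.png

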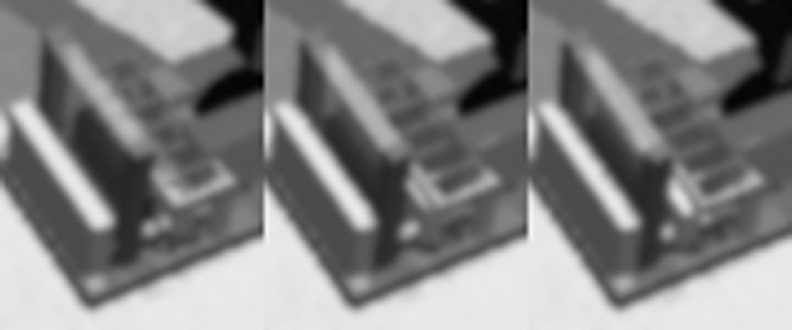

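Run:
```python
from h import *
ya=.163;t=np.array([.4977,.1697])
fr=[viewer.camera("top") for _ in range(4)]
c=dict(fr[0]); c["frame"]=np.mean([f["frame"] for f in fr],0).astype(np.uint8)
im=rect(c,.43,.57,.09,.19,.055,4000)
# rotate to clamp axes
ctr=((.19-.119)*4000,(.57-.506)*4000)
M=cv2.getRotationMatrix2D(ctr,-np.degrees(ya),1); rot=cv2.warpAffine(im,M,im.shape[1::-1],flags=cv2.INTER_CUBIC)
cv2.imwrite('pics/top2.png',np.vstack([cv2.convertScaleAbs(rot,alpha=1.8)])); print(rot.shape)
# profile for clamp x in -30..30
# columns: clamp y = y0 - col/4000 about ctr
p0=np.array([.506,.119])-t; yc=-p0[0]*np.sin(ya)+p0[1]*np.cos(ya)
r=int(ctr[1]);pr=rot[r-120:r+120].mean((0,2))
for k in range(0,400,8): print(round((yc+(ctr[0]-k)/4000)*1000,1),int(pr[k:k+8].mean()),end=' | ')
```

```text
(559, 400, 3)
19.6 25 | 17.6 32 | 15.6 43 | 13.6 47 | 11.6 48 | 9.6 49 | 7.6 49 | 5.6 48 | 3.6 50 | 1.6 50 | -0.4 46 | -2.4 32 | -4.4 23 | -6.4 31 | -8.4 41 | -10.4 46 | -12.4 46 | -14.4 46 | -16.4 44 | -18.4 43 | -20.4 45 | -22.4 48 | -24.4 44 | -26.4 50 | -28.4 70 | -30.4 84 | -32.4 89 | -34.4 115 | -36.4 139 | -38.4 117 | -40.4 56 | -42.4 25 | -44.4 19 | -46.4 25 | -48.4 58 | -50.4 78 | -52.4 83 | -54.4 98 | -56.4 107 | -58.4 78 | -60.4 34 | -62.4 39 | -64.4 89 | -66.4 133 | -68.4 152 | -70.4 157 | -72.4 147 | -74.4 98 | -76.4 29 | -78.4 22 |
```

View pics/top2.png

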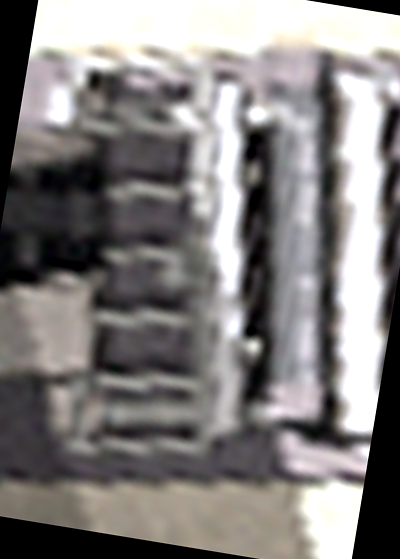

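The straightened top view shows the wall (col 360), the cassette flat against it (col 295), the black pad (col 258), the aluminium jaw edge (col 243) and the grille. I'll measure how far the cassette and jaw moved in the last stroke from the stored frames.

Run:
```python
from h import *
ya=.163;t=np.array([.4977,.1697])
c=viewer.camera("scene");K=np.array(c["intrinsics"]);Ti=np.linalg.inv(c["cam_to_world"])
def samp(m,X,Y,z):
    x=t[0]+np.cos(ya)*X-np.sin(ya)*Y; y=t[1]+np.sin(ya)*X+np.cos(ya)*Y
    p=np.einsum('ij,jkl->ikl',Ti[:3],np.stack([x,y,0*x+z,0*x+1])); u=K[0,0]*p[0]/-p[2]+K[0,2]-300; v=K[1,1]*-p[1]/-p[2]+K[1,2]-100
    return cv2.remap(m,u.astype(np.float32),v.astype(np.float32),cv2.INTER_CUBIC)
Ys=np.arange(-80,-30,.25)/1e3
def prof(k,x0,x1,z):
    X,Y=np.meshgrid(np.arange(x0,x1,1)/1e3,Ys); return samp(np.load(f'pics/{k}.npy'),X,Y,z).mean(1)
for k in('k0','k2','k4','p0','p1','p2','p3','k6'):
    q=prof(k,-35,38,.102); i=slice(40,None)
    g=np.gradient(cv2.GaussianBlur(q[None].astype(np.float32),(0,0),3)[0])
    # dark->bright (front) and bright->dark (rear) edges of cassette top
    a=np.argmax(g[20:120])+20; b=np.argmin(g[a:a+70])+a
    def sub(j): y0,y1,y2=abs(g[j-1]),abs(g[j]),abs(g[j+1]); return (Ys[j]+.25e-3*(y0-y2)/(2*(y0-2*y1+y2)+1e-9))*1e3
    print(k,"front",sub(a).round(2),"rear",sub(b).round(2),"| jaw prof",[int(v) for v in prof(k,40,44,.05)[80:200:8]])
```

```text
k0 front -57.82 rear -45.31 | jaw prof [52, 33, 22, 20, 21, 22, 22, 21, 19, 19, 22, 28, 34, 39, 48]
k2 front -57.64 rear -45.66 | jaw prof [52, 32, 21, 20, 21, 22, 22, 23, 26, 30, 34, 37, 38, 41, 50]
k4 front -61.94 rear -49.47 | jaw prof [38, 25, 21, 22, 22, 24, 26, 31, 35, 38, 44, 56, 70, 76, 72]
p0 front -61.95 rear -49.47 | jaw prof [38, 26, 22, 21, 22, 24, 27, 31, 35, 38, 44, 56, 71, 76, 73]
p1 front -63.05 rear -50.64 | jaw prof [38, 26, 22, 22, 23, 25, 29, 34, 37, 42, 54, 73, 86, 85, 75]
p2 front -63.2 rear -50.67 | jaw prof [39, 25, 22, 22, 23, 25, 29, 34, 39, 51, 72, 92, 100, 91, 75]
p3 front -63.28 rear -50.59 | jaw prof [39, 26, 22, 22, 24, 25, 29, 34, 41, 54, 70, 80, 80, 72, 64]
k6 front -63.43 rear -50.53 | jaw prof [39, 26, 22, 22, 23, 25, 29, 34, 44, 63, 87, 104, 107, 94, 78]
```

The cassette stopped moving in the first 6 mm of the last stroke, front face at about −63. After that only the jaw moved: about 4.7 mm in total, of which 1.15 mm pushed the cassette. That puts the pad about 3.5 mm back, inside the window, so I'll withdraw, check and hand in.

```bash
python3 -m crank '[[1,[0,0,2],[0,0,0]],[1,[0,0,3],[0,0,0]],[1,[0,0,3],[0,0,0]],[1,[0,0,2],[0,0,0]],[1,[0,0,0],[0,0,0]],[1,[0,0,0],[0,0,0]]]'
python3 - <<'E'
from h import *
find(['cassette_mid','dam_mid','jar','tubebox','bottle','cylinder','tipbox'],('scene',),k=1)
c=save('scene','s9.png',(100,200,300,430),5)
E
```

```text
clock: 22.77
position: [0.4916, 0.2143, 0.1704]
ee_rot: [0.541, -0.455, -0.541, -0.457]
ft_force: [0.3, 0.1, -0.1]
grip_width: -0.001
scene cassette_mid 0.65 [0.5074 0.1114 0.058 ]
scene dam_mid 0.66 [ 0.5089 -0.1853  0.031 ]
scene jar 0.97 [ 6.148e-01 -6.500e-03 -5.000e-04]
scene tubebox 0.93 [0.4722 0.004  0.003 ]
scene bottle 0.79 [0.7647 0.0324 0.0012]
scene cylinder 0.73 [ 0.7749 -0.1435  0.0013]
```

View pics/s9.png

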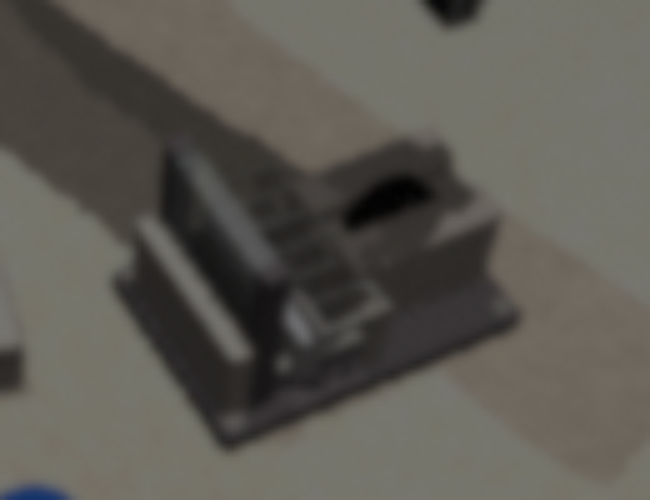

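The cassette, top edge (175,145) to (280,280), stands flat along the fixed wall with the jaw behind it at (300,315). The gripper is clear at the top of the picture.

```bash
python3 -c "
from h import *
print(manip.hand_in())"
```

```text
the job is handed in; nothing more can be done
None
```

The cassette is clamped upright against the fixed wall with the pad about 3.5 mm back. I handed the job in at about 23 s of the 72 s allowed; no verdict is reported.

**What I did:** I drew the cassette straight up out of the rack, stood it in the bay about 5.5 mm short of its clamped position, and let go. I then rolled the wheel with the shut fingertips in three strokes. The press was mostly 6–10 N and peaked at about 11 N, against the 25 N limit.

**Last checks:**
- **Cassette:** the image edge measurement showed it stopped moving with its face at about clamp y = −63 mm, which is the wall. The network put its centre at about z = 58 mm and close to the middle in x.
- **Pad:** during the last stroke the jaw advanced about 4.7 mm, of which 1.15 mm pushed the cassette to the wall. That leaves the pad at about 3.5 mm, inside the 2–6 mm window but a little short of 4 mm.
- **Bystanders:** the dam, jar, tubebox, bottle and cylinder were found within a few millimetres of where they started.
- **Robot:** the gripper is about 10 cm above the wheel and touching nothing.

**Checks that disagreed or failed:**
- The pad value is inferred, because the pad itself can't be measured directly. A rougher estimate from the drag force gave about 2.2 mm, still inside the window but near its lower edge.
- The network's final cassette position works out at about clamp y = −59 mm, against −57 mm from the edges. That is within its stated 4 mm accuracy.
- The tipbox was not detected in the last picture. The arm never went near it.

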